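Refit the washed cup of a spice grinder on its keyed drive and close it

ROBOT

A 7-joint arm with a two-finger parallel gripper is mounted at the origin on a cart in front of the work surface, level with it; the furniture and walls round the work are solid. World frame = base frame: x ahead of the robot, y to its left, z up, the work surface at z = 0. Lengths are in m, angles in degrees, forces in N, time in s.
With the tool pointing down it reaches from about 0.425 to 0.875 m from the base axis. Payload 4.7 kg.
Tool frame: the origin (TCP) lies at the centre of the arm's flange, where the gripper is bolted on; the fingertips stand 182 mm ahead of it and the grasp point (between the pads) lies 164 mm ahead of it; z points along the fingers, y is the line along which they close (so a half turn about z gives the same grasp; the last joint's range is limited). The gripper opens to 87 mm and grips with 3 to 60 N. Pads are 19 mm wide; open, the fingers measure 117 mm over their backs; the gripper's body (75 mm by 190 mm) begins 51 mm behind the grasp point.
Start: joints at [-63.593, 18.392, -4.016, 83.108, 1.295, 78.541, -3.26], TCP at [0.281, 0.586, 0.405] pointing down, gripper open.
Joint ranges: [-163.93, 163.93], [-17.29, 119.83], [-79.2, 71.16], [3.27, 140.29], [-89.18, 269.18], [5.43, 117.66], [-154.24, 154.24]. Speed limits (degrees/s): [147.25, 147.25, 180, 180, 180, 180, 180].

INTERFACE

Orientations are given as [roll, pitch, yaw] about the fixed x, y, z axes, in that order (R = Rz(yaw) Ry(pitch) Rx(roll)).
In Python, from cell import env gives the robot as it stands. The module is installed in compiled form; this text tells all that it offers.
- The arm moves only by the tool step_arm, never from a script. Its argument "steps" is one flat list of numbers, 5 for each row, row after row: the opening, from 0 (shut) to 1 (fully open), then the shift along the tool's x, y, z in mm, then the turn about the tool's z in degrees. In form: [grip, dx, dy, dz, roll, grip, dx, dy, dz, roll, ...]. A call has 1 to 12 rows; each row shifts and turns the commanded pose from where the row before left it, along the tool's axes as they then stand; what a row does not reach is not made up. A row lasts 1/8 s, in which the tool goes at most 62.5 mm and 10.7 degrees, less where a joint would pass 70% of its speed; a pose out of reach is approached as far as the arm can. A call with a gripper value outside its range is refused whole. The fingers move at their own pace and stop on an object; "grip_force" is the grip in N (left out, the last holds). Time passes only in rows, so rows that do not move let the fingers close. It gives the time, the measured TCP pose, the force, the opening and the grip force at its end, in the units of the state.
- env.get_obs(): the state, without advancing time (a new reading comes with each control period).
- env.read_camera(name): name is "scene" or "top" or "wrist"; returns a dict with "image" (384x512x3 uint8, red, green, blue), "camera_matrix" (3x3 intrinsics, pixels), "R" (3x3) and "t" (3): a world point X has camera coordinates R X + t. Camera axes: x right, y down, z forward; pixel columns grow to the right and rows downward; lengths in m; the calibration is good to about 2 mm. A picture is of the moment at which its call begins. There is no depth.
- env.sign_off(): hands the job in; it is judged then, once.
The state is a dict: "time_s": time; "qpos": joint angles; "joint_velocities": joint speeds; "effort": joint torques, N m; "tool_pos": TCP position; "tool_rot": TCP orientation; "force": force on the tool from outside, world axes, zero at the start; "wrist_torque": the same for the moment, N m; "grip_width": finger opening in m; "grasp_force": force on a finger pad.
Only numpy, scipy, OpenCV 4.12 (cv2) and the standard library are available. Lean on these libraries where they do the work, as an engineer would, in place of code of your own. Each camera call takes 0.05 s, during which the arm holds its last target. There are 200 camera calls.

TASK

Put the spice grinder back together: set the steel grinding cup in the well of the motor base and feel for the drive by turning it gently until its notch finds the key and it drops fully home, never forcing it down. Then put the lid on the cup so that it sits flat on the rim. Leave the other kitchen things where they are.

Things in the scene. Friction and masses are not known exactly. Their poses are not given: they have to be found in the camera images.
- grinder_base: Round black motor base of the grinder, 116 mm across at the foot, 62 mm tall, fixed to the worktop; aluminium collar on top, round pulse button on its front. Origin: centre of its underside, z up; the front (button) faces its -x. In its top is a round well 22 mm deep, 55 mm wide, widening to 63 mm at the bevelled mouth.
- seat (a point): Centre of the floor of the well, 40 mm above the worktop, axes as the base: the cup's origin when it is home. A rubber ring here yields 1 mm per 8 N, 2.5 mm at most. The drive plate in the floor carries one key, an orange block 8 mm wide, 10 to 19 mm from the axis. The motor stops with the key at an unknown, unmeasured bearing up to 50 degrees either side of the base's front (-x).
- key_top (a point): Point on the base's axis 8 mm above the floor of the well, level with the top of the key, axes as the base (they do not show the key's bearing). The key gives downwards on a spring: 2.4 N to start, then 0.8 N per mm, hard stop after 3 mm. The drive plate resists turning with 0.13 N m, so a lightly loaded cup slides over the key; dragged, it stops at 54 degrees from the front.
- grinder_cup: Round open steel grinding cup, 72 mm tall, about 160 g. Outside 56 mm across from 23 mm up to the rim, 52 mm below that; inside 50 mm across, inner floor at 28 mm with a small blade. Origin: centre of its underside, z up. It starts upright on the worktop with its pouring lip (-x side) within 40 degrees of pointing along world -x.
- cup_lip (a point): Tip of the pouring lip, which sticks out 6 mm from the rim on the cup's -x side, 68 mm up (orange dot below it). Straight below, the underside has its one notch: 10.4 mm wide, 10 mm deep, 7 to 20 mm from the axis; the rest is solid. Only with the notch over the key (within about 4 degrees) does the cup drop home; else it stops on the key 8 mm too high (5 mm with the key pressed to its stop).
- grinder_lid: Black round lid, 64 mm across, with an aluminium knob 22 mm across in the middle and below it a plug 45 mm across and 10 mm deep that enters the cup. Origin: centre of the underside of the plug, z up; disc from z = 10 to 16 mm, knob from 16 to 46 mm. Starts on the worktop, knob up. On the cup its origin is 62 mm above the cup's; any yaw will do.
- espresso_cup: Small green and white espresso cup, 48 mm tall, behind the grinder. Bystander.
- teaspoon: Steel teaspoon, 130 mm long, lying behind the grinder. Bystander.
- tumbler: Clear glass tumbler, 81 mm across, 91 mm tall. Bystander.
- spice_jar: Spice jar with a red cap, 45 mm across, 106 mm tall. Bystander.
There are look-alikes about, which are no part of the job. Leave any purple look-alike of the grinder_lid alone.

How it is judged (in metres and radians):
On the way, in this order (a step that is already met when the one before it is completed fails the run):
1. the grinding cup is fully home over the key in the well of the base (z of grinder_cup in the frame of seat between -0.003 and 0.002 m and horizontal distance between grinder_cup and seat below 0.004 m and angle between grinder_cup's own z axis and vertical below 0.06 rad), for 0.2 s.
2. the lid sits flat on the rim of the seated cup (all of step 1 and z of grinder_lid in the frame of grinder_cup between 0.0595 and 0.0645 m and horizontal distance between grinder_lid and grinder_cup below 0.005 m and angle between grinder_lid's own z axis and vertical below 0.08 rad), for 0.2 s.
At the end, for the whole second after the job is handed in: The cup stands fully home in the base (within 2 mm of its home height and 4 mm of the axis, upright within 0.06 rad), the lid lies flat on it (within 2.5 mm of its height on the rim, 5 mm of the cup's axis, 0.08 rad), both at rest (all of step 2 and linear speed of each of grinder_cup, grinder_lid below 0.02 m/s); the robot touches nothing.
It fails at once if the cup is forced against the base or its key with more than 25 N (contact force between grinder_cup and grinder_base above 25 N).
It fails at once if the espresso cup is pushed more than 30 mm away (distance of espresso_cup from where it was at the start of the episode above 0.03 m).
It fails at once if the teaspoon is pushed more than 30 mm away (distance of teaspoon from where it was at the start of the episode above 0.03 m).
It fails at once if the tumbler is pushed more than 30 mm away (distance of tumbler from where it was at the start of the episode above 0.03 m).
It fails at once if the spice jar is pushed more than 30 mm away (distance of spice_jar from where it was at the start of the episode above 0.03 m).
It also fails if it takes over 64 s, if anything falls off the work surface, if the arm or the gripper's body presses on something with over 40 N, if the wrist force passes 120 N, or if a joint passes its speed limit or range.

## Working session

There is one attempt and no reset: what is moved stays moved. The work goes in short steps, Python scripts to look and compute and a tool call to move; the robot and the scene stay as the last step left them, time stands still between calls to the robot, and variables do not carry over. Pictures are saved under pics/ and viewed, at most 10 in all, crops included, and the job is handed in when it is done.

Besides the shell and the picture viewer there is one more tool, called after "Request:" by a JSON object that holds its "api" and its "payload", one argument or row to a line. step_arm: Moves the arm, as the interface text tells. Its arguments: {"type":"object","properties":{"steps":{"type":"array","items":{"type":"number"}},"grip_force":{"type":"number"}},"required":["steps"]}

```bash
mkdir -p pics; cat > h.py <<'E'
import numpy as np, cv2
from cell import env
def cam(n):
    c=env.read_camera(n); return c["image"],np.array(c["camera_matrix"]),np.array(c["R"]),np.array(c["t"])
def ray(c,u,v):
    _,K,R,t=c; d=R.T@np.linalg.solve(K,[u,v,1]); return -R.T@t,d
def onz(c,u,v,z):
    o,d=ray(c,u,v); return o+d*(z-o[2])/d[2]
def proj(c,X):
    _,K,R,t=c; p=K@(R@np.array(X)+t); return p[:2]/p[2]
def save(n,im,s=1):
    cv2.imwrite(n,cv2.resize(im[:,:,::-1],None,fx=s,fy=s,interpolation=cv2.INTER_CUBIC))
E
python3 - <<'E'
from h import *
a=cam("scene");b=cam("top")
for c in(a,b): print(np.round(-c[2].T@c[3],3),np.round(c[2][2],3),c[1][0,0])
save("pics/a.png",a[0],1.5);save("pics/b.png",b[0],1.5)
np.savez("c0.npz",a=a[0],b=b[0])
print(env.get_obs())
E
```

```text
[-0.042 -1.019  0.712] [ 0.498  0.691 -0.524] 497.0162427209439
[ 0.339 -0.169  1.38 ] [ 0.166 -0.018 -0.986] 490.1794212912421
{'time_s': 0.1, 'qpos': array([-63.59220489,  18.43498629,  -4.01486763,  83.16701485,
         1.29467556,  78.54207428,  -3.25883046]), 'joint_velocities': array([-0.02278709, -0.07378434,  0.01315138, -0.20276042,  0.18274051,
       -0.0021822 , -0.0791258 ]), 'effort': array([-5.71497571e-05, -4.92568660e+01, -4.05669333e-01, -3.13397992e+01,
       -6.40531350e-02,  3.94804578e-02,  6.27388999e-05]), 'tool_pos': array([0.28081069, 0.58601141, 0.40377642]), 'tool_rot': array([-1.79901136e+02,  5.37185728e-03,  1.54402259e+02]), 'force': array([ 0.23450624,  0.47469948, -0.4508458 ]), 'wrist_torque': array([ 0.02980245, -0.03088775, -0.01944354]), 'grasp_force': 0.0, 'grip_width': 0.0869416953395223}
```

View pics/a.png

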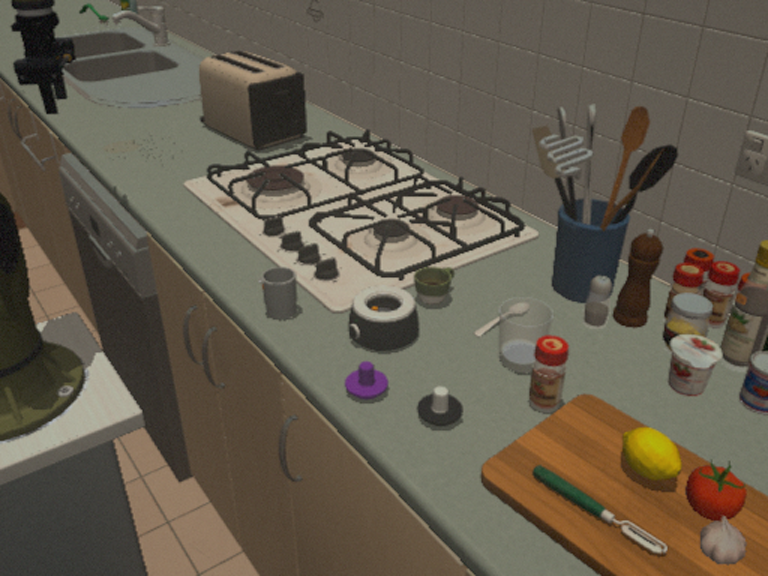

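View pics/b.png

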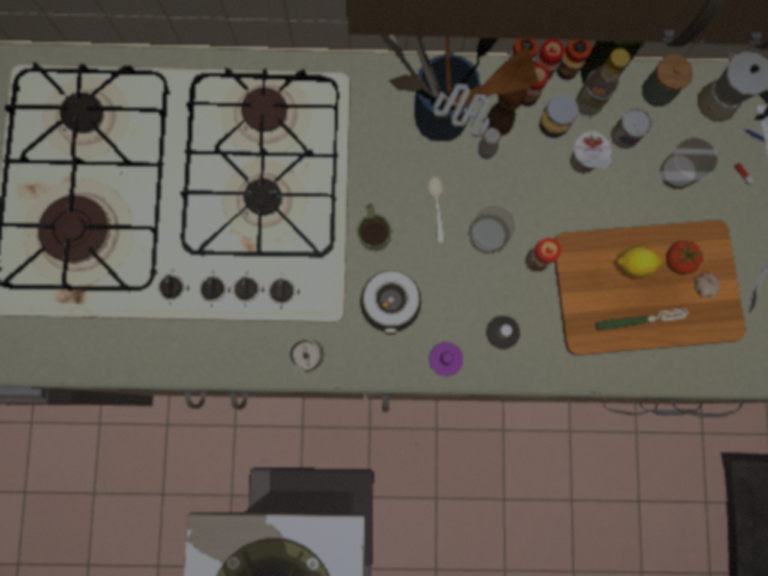

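The scene view (1.5× pixels) shows the cup at (281,293), the base at (385,318) with an orange key glint, a purple look-alike lid at (366,383) and the black lid at (440,405). In the top view they are at (307,354), (391,300), (446,358) and (503,332). Candidates for the lid are purple (446,358) and black (503,332), so I choose black. The only steel cup is at (307,354), and the tumbler, at (488,235), is glass.

```bash
python3 - <<'E'
from h import *
a=cam("scene");b=cam("top")
for n,u,v,z in(("cup",307,354,.072),("base",391,300,.062),("lid disc",503,332,.016),("knob",506,330,.046),("purple",446,358,.016),("jar",548,249,.106),("tumbler",492,230,.05),("espresso",374,231,.048),("button",391,330,.03)):
    print(n,np.round(onz(b,u/1.5,v/1.5,z),3))
for n,u,v,z in(("cup",281,278,.072),("base",385,305,.062),("lid disc",440,408,.016),("purple",366,385,.016)):
    print("S",n,np.round(onz(a,u/1.5,v/1.5,z),3))
im=b[0][180:260,180:360]; im2=a[0][165:295,165:320]
A=cv2.resize(im,(790,351),interpolation=cv2.INTER_CUBIC)
save("pics/c.png",A)
E
```

```text
cup [ 0.437 -0.055  0.072]
base [ 0.538 -0.203  0.062]
lid disc [ 0.488 -0.414  0.016]
knob [ 0.489 -0.414  0.046]
purple [ 0.438 -0.307  0.016]
jar [ 0.628 -0.48   0.106]
tumbler [ 0.675 -0.389  0.05 ]
espresso [ 0.669 -0.169  0.048]
button [ 0.487 -0.204  0.03 ]
S cup [ 0.436 -0.058  0.072]
S base [ 0.538 -0.213  0.062]
S lid disc [ 0.488 -0.415  0.016]
S purple [ 0.432 -0.313  0.016]
```

View pics/c.png

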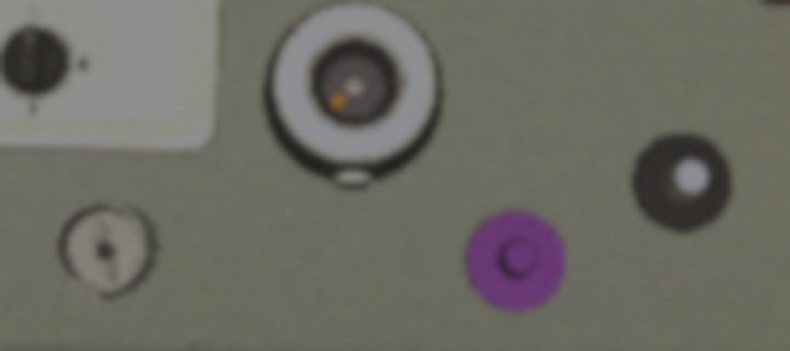

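The crop confirms the choice: the black lid is at (682,182) with an aluminium knob, and purple is left alone. The steel cup is at (107,248) with its lip toward the lower left, near (80,293). The well's orange key is at (337,101), left of the front.

Request:
{"api": "step_arm", "payload": {
  "steps": [1,-35,-43,0,0,1,-35,-43,0,0,1,-35,-43,0,0,1,-35,-43,0,0,1,-35,-43,0,0,1,-35,-43,0,0,1,-35,-43,0,0,1,-35,-43,0,0,1,-35,-43,0,0,1,-35,-43,0,0,1,-35,-43,0,0,1,-33,-39,0,0]
}}

```text
time_s: 1.7
tool_pos: [0.4365, -0.0583, 0.4049]
tool_rot: [179.9, 0.0, 154.4]
force: [1.3, 0.4, 0.3]
grip_width: 0.0872
grasp_force: 0.0
```

```bash
cat >> h.py <<'E'
def rel(X,yaw=None):
    "shift in tool axes (mm) from the TCP to point X (world), plus pose"
    from scipy.spatial.transform import Rotation as Ro
    o=env.get_obs(); R=Ro.from_euler("xyz",o["tool_rot"],degrees=True).as_matrix()
    return np.round(1000*R.T@(np.array(X)-o["tool_pos"]),1)
def st():
    o=env.get_obs(); print("t",o["time_s"],"p",np.round(o["tool_pos"],4),"r",np.round(o["tool_rot"],2),"F",np.round(o["force"],2),"T",np.round(o["wrist_torque"],2),"w",round(o["grip_width"],4),"gf",round(o["grasp_force"],1),"q7",round(o["qpos"][6],1))
E
python3 - <<'E'
from h import *
c=cam("wrist");st();save("pics/d.png",c[0],1.5)
print(np.round(-c[2].T@c[3],3),c[2][2],c[1][0,0]); print(proj(c,[.437,-.056,.072]),rel([.437,-.056,.3]))
E
```

```text
t 1.75 p [ 0.4372 -0.065   0.4053] r [-179.88    0.22  153.9 ] F [ 0.63 -5.41  0.1 ] T [-0.44 -0.02  0.04] w 0.0871 gf 0.0 q7 63.5
[ 0.364 -0.024  0.387] [ 0.26546537 -0.12641168 -0.95579717] 337.1126481441722
[259.33183629 170.13822021] [  4.6   8.2 105.2]
```

View pics/d.png

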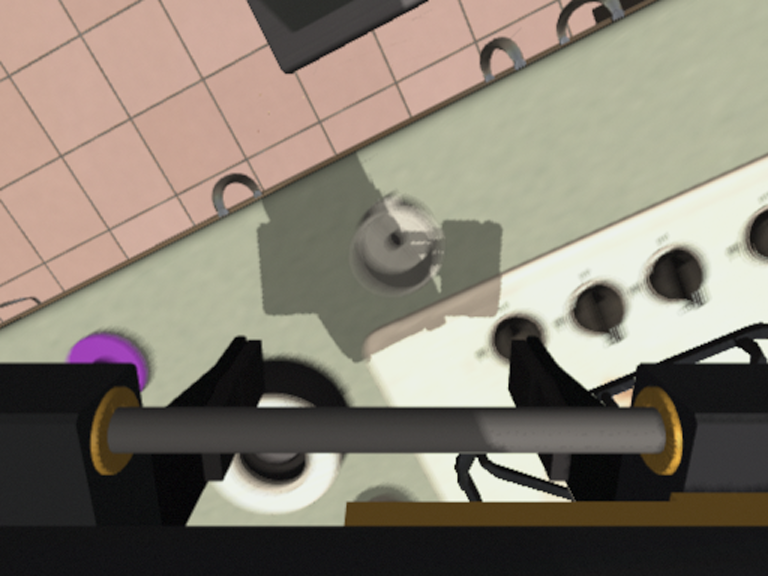

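The wrist image (still swinging) shows the cup at about (397,243), lip up near (393,203). I'll settle and measure.

Request:
{"api": "step_arm", "payload": {
  "steps": [1,0,0,0,0,1,0,0,0,0,1,0,0,0,0]
}}

```text
time_s: 2.12
tool_pos: [0.4365, -0.0548, 0.4047]
tool_rot: [180.0, -0.0, 154.5]
force: [0.1, 0.1, 0.3]
grip_width: 0.0871
grasp_force: 0.0
```

```bash
python3 - <<'E'
from h import *
c=cam("wrist");st();
x0,y0=210,110
save("pics/e.png",c[0][y0:y0+110,x0:x0+130],6)
np.savez("w.npz",im=c[0],K=c[1],R=c[2],t=c[3])
X=np.array([.437,-.056,.072]);p=proj(c,X);print(p, (p-[x0,y0])*6)
E
```

```text
t 2.175 p [ 0.4365 -0.055   0.4047] r [-1.8000e+02 -1.0000e-02  1.5454e+02] F [ 0.47 -0.27  0.27] T [-0.   -0.01  0.05] w 0.087 gf 0.0 q7 63.0
[256.46753476 171.98288634] [278.80520858 371.89731804]
```

View pics/e.png

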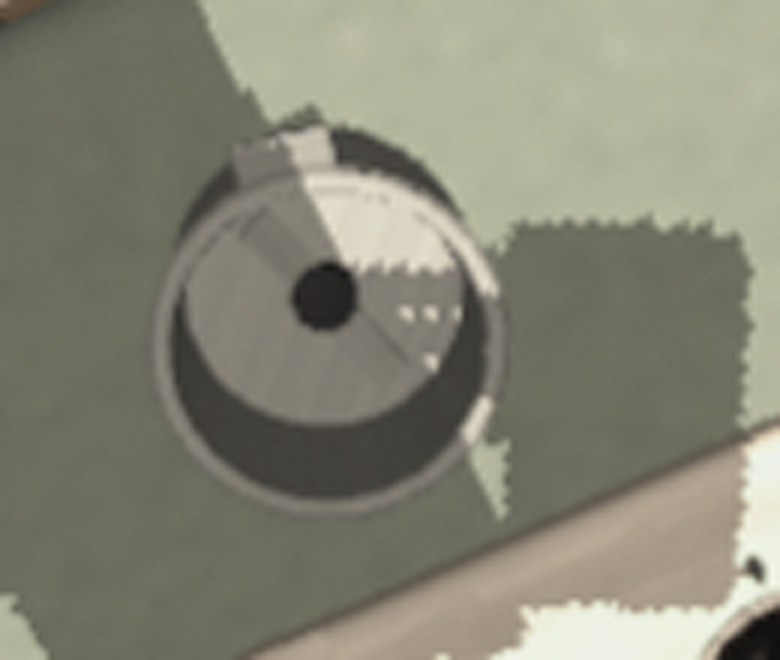

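The rim circle spans crop columns 155–505 and rows 168–515, so its centre is (330,341). The lip is centred near (285,158).

```bash
python3 - <<'E'
from h import *
d=np.load("w.npz");c=(d["im"],d["K"],d["R"],d["t"])
f=lambda u,v,z:onz(c,210+u/6,110+v/6,z)
C=f(330,341,.072);L=f(285,158,.070)
for e in((155,341),(505,341),(330,515)):print(np.linalg.norm(f(*e,.072)-C))
v=L-C;print(C,L,np.hypot(*v[:2]),"lip bearing",np.degrees(np.arctan2(v[1],v[0])))
print("tool rel",rel([C[0],C[1],.05+.164]))
E
```

```text
0.02796171535395728
0.027962588697903697
0.02931973660188559
[ 0.43592435 -0.04642079  0.072     ] [ 0.4067055  -0.04045851  0.07      ] 0.02982096107400108 lip bearing 168.46679695470723
tool rel [  4.2   7.5 190.7]
```

The wrist and top views differ by about 9 mm in y. I'll split the difference, go lower and measure again from close by.

Request:
{"api": "step_arm", "payload": {
  "steps": [1,4,5,35,0,1,0,0,35,0,1,0,0,35,0,1,0,0,0,0,1,0,0,0,0]
}}

```text
time_s: 2.8
tool_pos: [0.4358, -0.0496, 0.301]
tool_rot: [180.0, 0.1, 154.4]
force: [0.7, 0.2, 0.4]
grip_width: 0.0872
grasp_force: 0.0
```

```bash
python3 - <<'E'
from h import *
c=cam("wrist");st();save("pics/f.png",c[0],1.5)
np.savez("w.npz",im=c[0],K=c[1],R=c[2],t=c[3])
for y in(-.056,-.046):print(proj(c,[.436,y,.072])*1.5)
E
```

```text
t 2.85 p [ 0.436  -0.0497  0.3013] r [1.7992e+02 1.3000e-01 1.5443e+02] F [ 0.01  0.11 -0.3 ] T [0.   0.02 0.06] w 0.087 gf 0.0 q7 65.2
[373.1010323  319.79690532]
[393.31701692 310.72426234]
```

View pics/f.png

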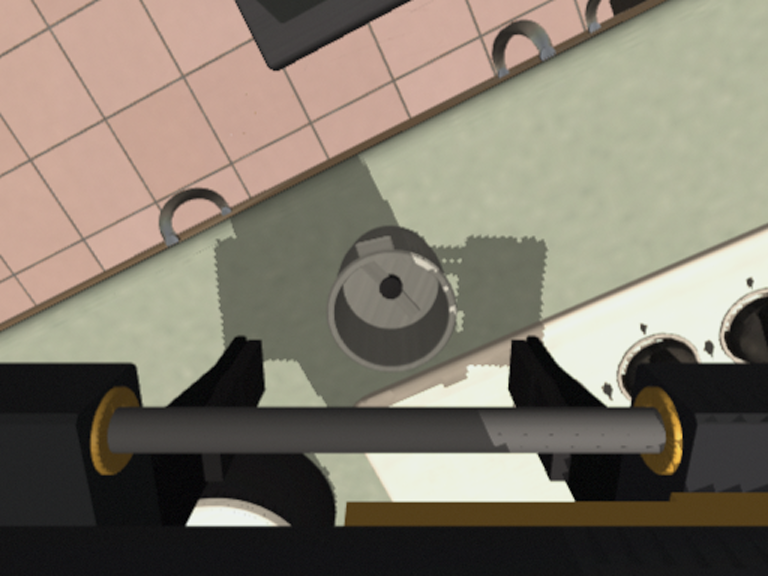

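Now the rim centre is at (392.5,310), matching (0.436,−0.046), and the lip is centred at (377,244). Finger mid-column is 386, so it's only about 3 mm off.

```bash
python3 - <<'E'
from h import *
d=np.load("w.npz");c=(d["im"],d["K"],d["R"],d["t"])
C=onz(c,392.5/1.5,310/1.5,.072);L=onz(c,377/1.5,246/1.5,.070);v=L-C
print(C,np.hypot(*v[:2]),np.degrees(np.arctan2(v[1],v[0])),rel([C[0],C[1],.05+.164]))
E
```

```text
[ 0.43553294 -0.0461804   0.072     ] 0.02946608641368889 167.68218094080177 [ 2.1  2.9 87.3]
```

Request:
{"api": "step_arm", "payload": {
  "steps": [1,2,3,30,0,1,0,0,30,0,1,0,0,27,0,1,0,0,0,0,0.3,0,0,0,0,0.3,0,0,0,0,0.3,0,0,0,0,0.3,0,0,0,0],
  "grip_force": 25
}}

```text
time_s: 3.85
tool_pos: [0.4349, -0.0464, 0.2132]
tool_rot: [180.0, 0.0, 154.4]
force: [-1.3, 0.3, 3.3]
grip_width: 0.0559
grasp_force: 25.0
```

Request:
{"api": "step_arm", "payload": {
  "steps": [0.3,0,0,-15,0,0.3,0,0,-40,0,0.3,0,0,-45,0,0.3,-28,-13,-15,0,0.3,-28,-13,-15,0,0.3,-28,-13,-15,0,0.3,-28,-13,-15,0,0.3,-28,-13,-15,0,0.3,-28,-13,-15,0,0.3,-28,-13,0,0,0.3,-27,-11,0,0,0.3,0,0,0,0]
}}

```text
time_s: 5.35
tool_pos: [0.592, -0.2361, 0.4029]
tool_rot: [-179.9, -0.0, 154.3]
force: [-0.9, -0.4, -2.3]
grip_width: 0.0557
grasp_force: 25.0
```

Request:
{"api": "step_arm", "payload": {
  "steps": [0.3,0,0,0,0,0.3,0,0,0,0]
}}

```text
time_s: 5.6
tool_pos: [0.5914, -0.2339, 0.4031]
tool_rot: [179.9, -0.0, 154.5]
force: [0.8, 0.4, -2.3]
grip_width: 0.0557
grasp_force: 25.0
```

```bash
python3 - <<'E'
from h import *
c=cam("wrist");st();save("pics/g.png",c[0],1.5)
np.savez("w2.npz",im=c[0],K=c[1],R=c[2],t=c[3])
print(proj(c,[.538,-.205,.062])*1.5)
hsv=cv2.cvtColor(c[0],cv2.COLOR_RGB2HSV)
m=cv2.inRange(hsv,(5,150,90),(22,255,255));n,l,s,ce=cv2.connectedComponentsWithStats(m)
print([(s[i],np.round(ce[i],1)) for i in range(1,n) if s[i][4]>5])
E
```

```text
t 5.65 p [ 0.5914 -0.2338  0.4031] r [ 1.7994e+02 -1.0000e-02  1.5446e+02] F [ 0.13 -0.07 -1.89] T [-0.04 -0.01  0.01] w 0.0558 gf 25.0 q7 94.6
[390.18136114 158.75649204]
[(array([265,  87,  11,  11,  86], dtype=int32), array([270.1,  92.2])), (array([   0,  209,   36,   63, 1246], dtype=int32), array([ 12. , 243.4])), (array([239, 209,   7,   2,   7], dtype=int32), array([242. , 209.6])), (array([380, 263,  11,  53, 268], dtype=int32), array([386.3, 291.4])), (array([124, 264,  10,  52, 242], dtype=int32), array([127.7, 291.5]))]
```

View pics/g.png

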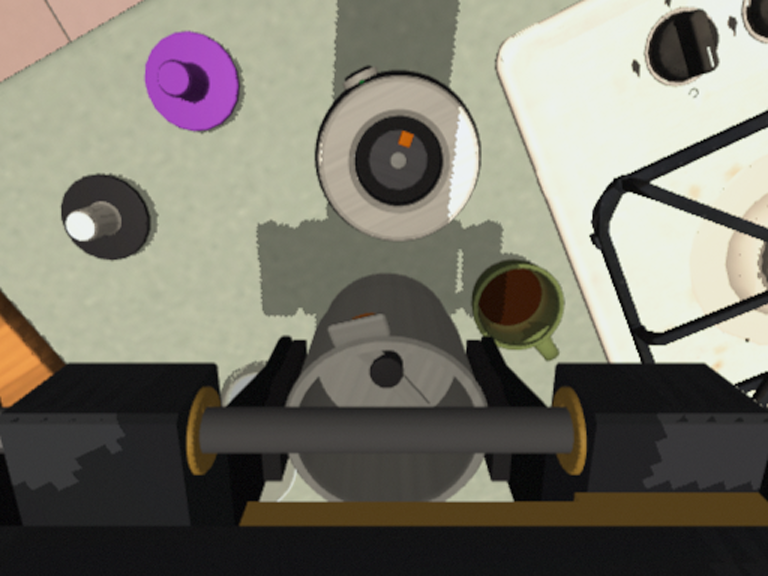

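The wrist view shows the collar circle centred near (398,156), the hub at (398,160) and the orange key at (405,138). The held cup's lip is at (359,327), the black lid's disc at (105,217) and its knob top at (80,226).

```bash
python3 - <<'E'
from h import *
d=np.load("w2.npz");c=(d["im"],d["K"],d["R"],d["t"])
g=cv2.cvtColor(c[0],cv2.COLOR_RGB2GRAY)
b=g[60:150,225:310]; m=(b<95).astype(np.uint8)
cs,_=cv2.findContours(m,cv2.RETR_CCOMP,cv2.CHAIN_APPROX_NONE)
for k in cs:
    if len(k)>60:
        e=cv2.fitEllipse(k); u,v=e[0][0]+225,e[0][1]+60
        print("ell",np.round([u,v,*e[1]],1),[np.round(onz(c,u,v,z)[:2],4) for z in(.058,.062)], np.round(e[1][0]*np.linalg.norm(onz(c,u+1,v,.06)-onz(c,u,v,.06)),4))
H=onz(c,398/1.5,160/1.5,.041);K=onz(c,270.1,92.2,.048);print("hub",H,"collar",onz(c,398.5/1.5,156/1.5,.062),"key",K)
# held cup
z=.4031-.2132
L=onz(c,359/1.5,328/1.5,z+.070); print("lip-TCP",L[:2]-[.5914,-.2338])
v=L[:2]-[.5914,-.2338];print(np.hypot(*v),np.degrees(np.arctan2(v[1],v[0])))
for B in (H,):
    v=K-B;print("key r",np.hypot(*v[:2]),"bearing",np.degrees(np.arctan2(v[1],v[0])))
print("lid disc",onz(c,105/1.5,217/1.5,.016),"knob",onz(c,80/1.5,226/1.5,.046))
E
```

```text
ell [265.4 106.7  58.2  59.8] [array([ 0.5411, -0.2009]), array([ 0.5408, -0.2009])] 0.0547
hub [ 0.54222143 -0.20104351  0.041     ] collar [ 0.53872636 -0.19962118  0.062     ] key [ 0.53143712 -0.19108877  0.048     ]
lip-TCP [-0.02913722  0.00595995]
0.029740518749656112 168.43974122028965
key r 0.01467644926532478 bearing 137.29062417171298
lid disc [ 0.48788282 -0.41267761  0.016     ] knob [ 0.488177   -0.41417054  0.046     ]
```

Well centre is about (0.5415,−0.201), the key's bearing 136.5° at r 14.6 mm (as specified), and the lip's bearing 168°. I need about 31.6° of positive roll.

Request:
{"api": "step_arm", "payload": {
  "steps": [0.3,20,3,0,0,0.3,20,3,0,0,0.3,19.2,2,0,0,0.3,0,0,15,8,0.3,0,0,30,8,0.3,0,0,30,8,0.3,0,0,30,7.6,0.3,0,0,8,0,0.3,0,0,0,0,0.3,0,0,0,0]
}}

```text
time_s: 6.9
tool_pos: [0.5423, -0.2021, 0.2912]
tool_rot: [179.9, 0.1, 122.9]
force: [-0.4, -0.3, -1.3]
grip_width: 0.0559
grasp_force: 25.0
```

```bash
python3 - <<'E'
from h import *
st();print(rel([.5415,-.201,.287]))
c=cam("wrist");s=cam("scene")
save("pics/h.png",np.hstack([c[0],cv2.resize(s[0][160:256,190:318],(512,384))]),.78)
E
```

```text
t 6.9 p [ 0.5423 -0.2021  0.2912] r [1.7989e+02 8.0000e-02 1.2288e+02] F [-0.4  -0.28 -1.26] T [-0.01 -0.01  0.01] w 0.0559 gf 25.0 q7 63.4
[ 1.4 -0.1  4.2]
```

View pics/h.png

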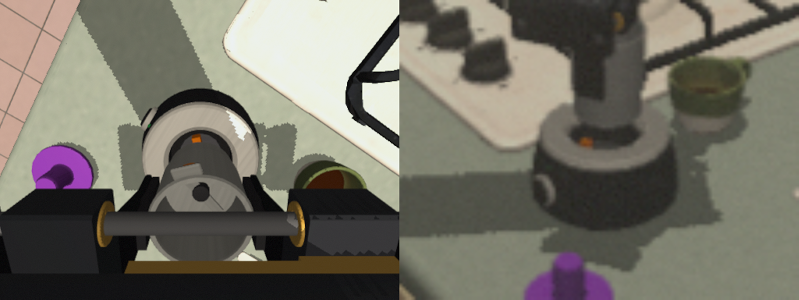

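The key, lip and well line up in the wrist view (key near (196,138)). The scene crop shows the cup just above the mouth. I'll lower it gently.

Request:
{"api": "step_arm", "payload": {
  "steps": [0.3,1.2,0,4,0,0.3,0,0,5,0,0.3,0,0,5,0,0.3,0,0,4,0,0.3,0,0,3,0,0.3,0,0,0,0]
}}

```text
time_s: 7.75
tool_pos: [0.541, -0.2009, 0.2685]
tool_rot: [-180.0, -0.0, 122.8]
force: [-0.7, 0.3, -1.4]
grip_width: 0.0555
grasp_force: 25.0
```

Request:
{"api": "step_arm", "payload": {
  "steps": [0.3,0,0,2.5,0,0.3,0,0,2.5,0,0.3,0,0,1.5,0,0.3,0,0,0,0]
}}

```text
time_s: 8.25
tool_pos: [0.5411, -0.2009, 0.2621]
tool_rot: [-180.0, -0.0, 122.8]
force: [0.8, 0.3, -1.6]
grip_width: 0.0555
grasp_force: 25.0
```

Request:
{"api": "step_arm", "payload": {
  "steps": [0.3,0,0,1,0,0.3,0,0,0.7,0,0.3,0,0,0.5,0,0.3,0,0,0,0]
}}

```text
time_s: 8.75
tool_pos: [0.5411, -0.2009, 0.26]
tool_rot: [180.0, -0.0, 122.8]
force: [-0.6, -0.0, -1.1]
grip_width: 0.0561
grasp_force: 25.0
```

Request:
{"api": "step_arm", "payload": {
  "steps": [0.3,0,0,0.7,0,0.3,0,0,0.7,0,0.3,0,0,0,0]
}}

```text
time_s: 9.12
tool_pos: [0.5411, -0.2009, 0.2586]
tool_rot: [-180.0, -0.0, 122.8]
force: [0.3, 1.0, -1.8]
grip_width: 0.0553
grasp_force: 25.0
```

It is 2.6 mm below key-top level with no reaction, so the notch is over the key. I'll continue softly.

Request:
{"api": "step_arm", "payload": {
  "steps": [0.3,0,0,1,0,0.3,0,0,1,0,0.3,0,0,1,0,0.3,0,0,0,0]
}}

```text
time_s: 9.62
tool_pos: [0.5411, -0.2008, 0.2556]
tool_rot: [-180.0, -0.0, 122.8]
force: [1.1, 0.3, -1.8]
grip_width: 0.0557
grasp_force: 25.0
```

Request:
{"api": "step_arm", "payload": {
  "steps": [0.3,0,0,0.8,0,0.3,0,0,0.8,0,0.3,0,0,0,0]
}}

```text
time_s: 10.0
tool_pos: [0.5411, -0.2009, 0.254]
tool_rot: [-180.0, -0.0, 122.8]
force: [-1.2, -0.1, -0.3]
grip_width: 0.0559
grasp_force: 25.0
```

Request:
{"api": "step_arm", "payload": {
  "steps": [0.3,0,0,0.6,0,0.3,0,0,0,0,0.45,0,0,0,0,0.9,0,0,0,0,0.9,0,0,0,0,0.9,0,0,0,0]
}}

```text
time_s: 10.75
tool_pos: [0.5412, -0.2009, 0.2536]
tool_rot: [180.0, 0.0, 122.8]
force: [-0.2, 0.2, 0.2]
grip_width: 0.0751
grasp_force: 0.0
```

Request:
{"api": "step_arm", "payload": {
  "steps": [1,0,0,-10,0,1,0,0,-30,0,1,0,0,-40,0,1,0,0,-40,0,1,0,0,-20,0,1,0,0,0,0,1,0,0,0,0]
}}

```text
time_s: 11.62
tool_pos: [0.5408, -0.2005, 0.3919]
tool_rot: [-179.9, -0.1, 122.8]
force: [0.1, -0.4, -0.4]
grip_width: 0.0871
grasp_force: 0.0
```

```bash
python3 - <<'E'
from h import *
c=cam("wrist");s=cam("scene");st()
np.savez("w3.npz",im=c[0],K=c[1],R=c[2],t=c[3])
S=s[0][140:245,190:330]
save("pics/i.png",np.hstack([c[0],cv2.resize(S,(512,384),interpolation=cv2.INTER_CUBIC)]),.78)
for z in(.112,.120):print(z,"wrist rim centre",proj(c,[.5412,-.2009,z])*.78,"scene",(proj(s,[.5412,-.2009,z])-[190,140])*512/140*.78+[400,0])
print(rel([.488,-.4135,.4]))
E
```

```text
t 11.725 p [ 0.5408 -0.2005  0.3917] r [-1.7988e+02 -1.1000e-01  1.2280e+02] F [-0.72  0.17 -1.05] T [-0.04  0.01 -0.03] w 0.0872 gf 0.0 q7 59.3
0.112 wrist rim centre [201.11907759 146.88728052] scene [585.59234043 122.23503524]
0.12 wrist rim centre [201.12375806 149.21993772] scene [585.59500276 113.88292091]
[-150.4 -159.8   -8.2]
```

View pics/i.png

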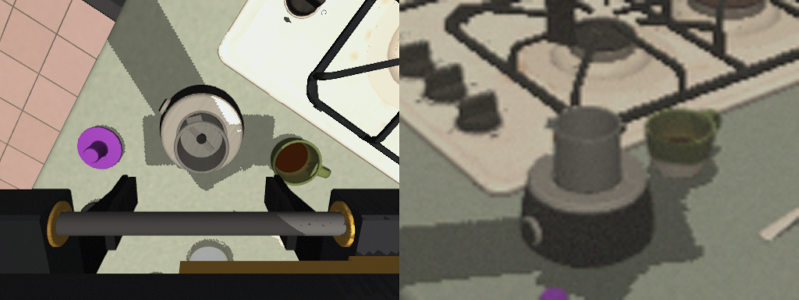

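The cup stands upright and sunk in the collar, and its height at release (TCP z 0.2536) agrees with home to 0.5 mm. Next is the lid.

Request:
{"api": "step_arm", "payload": {
  "steps": [1,-20,-22,0,0,1,-30,-32,0,0,1,-30,-32,0,0,0.6,-30,-32,0,0,0.6,-25,-26,15,0,0.6,-15,-16,30,0,0.6,0,0,30,0,0.6,0,0,0,0,0.6,0,0,0,0,0.6,0,0,0,0]
}}

```text
time_s: 12.98
tool_pos: [0.4884, -0.4137, 0.3198]
tool_rot: [179.9, 0.1, 122.9]
force: [-0.6, -0.1, -0.4]
grip_width: 0.0523
grasp_force: 0.0
```

```bash
python3 - <<'E'
from h import *
c=cam("wrist");st()
np.savez("w4.npz",im=c[0],K=c[1],R=c[2],t=c[3])
save("pics/j.png",c[0],1.5)
print(proj(c,[.488,-.4135,.046])*1.5,proj(c,[.488,-.4135,.016])*1.5,rel([.488,-.4135,.204]))
E
```

```text
t 13.025 p [ 0.4884 -0.4137  0.3198] r [1.7993e+02 1.1000e-01 1.2284e+02] F [-0.51  1.32  0.57] T [-0.01 -0.   -0.01] w 0.0525 gf 0.0 q7 87.0
[384.62967892 282.37774056] [384.67638572 267.08398585] [  0.6  -0.4 115.8]
```

View pics/j.png

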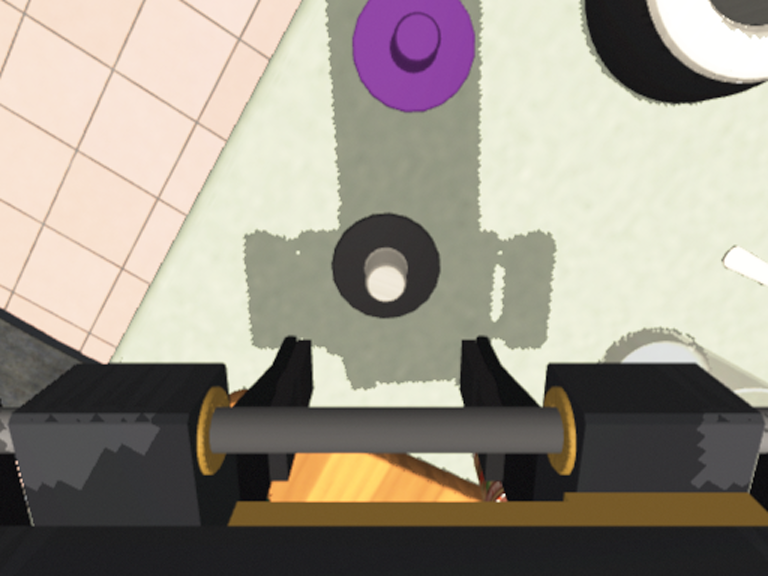

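The knob top is at (386,283) against a predicted (384.6,282.4). The lid is directly below and the purple one clear at (415,45).

Request:
{"api": "step_arm", "payload": {
  "steps": [0.6,0.5,0,35,0,0.6,0,0,35,0,0.6,0,0,30,0,0.6,0,0,16,0,0.6,0,0,0,0,0.1,0,0,0,0,0.1,0,0,0,0,0.1,0,0,0,0,0.1,0,0,0,0],
  "grip_force": 20
}}

```text
time_s: 14.15
tool_pos: [0.4878, -0.4132, 0.2029]
tool_rot: [180.0, 0.0, 122.8]
force: [0.3, 0.1, 1.5]
grip_width: 0.0211
grasp_force: 20.0
```

Request:
{"api": "step_arm", "payload": {
  "steps": [0.1,0,0,-15,0,0.1,0,0,-45,0,0.1,0,0,-50,0,0.1,0,0,-50,0,0.1,20,20,0,0,0.1,30,32,0,0,0.1,30,32,0,0,0.1,30,32,0,0,0.1,25,28,0,0,0.1,14.4,16,0,0,0.1,0,0,0,0,0.1,0,0,0,0]
}}

```text
time_s: 15.65
tool_pos: [0.5406, -0.2025, 0.363]
tool_rot: [-180.0, 0.1, 122.7]
force: [0.2, -0.4, -0.4]
grip_width: 0.0213
grasp_force: 20.0
```

```bash
python3 - <<'E'
from h import *
st();print(rel([.5412,-.2009,.3049]))
# cup rim check in earlier view w3: brightness edge circle at rim
d=np.load("w3.npz");c=(d["im"],d["K"],d["R"],d["t"])
g=cv2.medianBlur(cv2.cvtColor(c[0],cv2.COLOR_RGB2GRAY),3)
h=cv2.HoughCircles(g[130:240,200:320],cv2.HOUGH_GRADIENT,1,5,param1=80,param2=12,minRadius=25,maxRadius=42)
p=proj(c,[.5412,-.2009,.112]);q=proj(c,[.5692,-.2009,.112]);print("exp",p,"rad",np.linalg.norm(q-p))
for u,v,r in h[0][:8]:print(u+200,v+130,r,onz(c,u+200,v+130,.112))
E
```

```text
t 15.65 p [ 0.5406 -0.2025  0.363 ] r [-1.8000e+02  6.0000e-02  1.2271e+02] F [ 0.2  -0.36 -0.4 ] T [-0.1   0.06 -0.  ] w 0.0213 gf 20.0 q7 60.9
[ 1.   1.4 58.1]
exp [257.84497128 188.31702631] rad 33.42937464003345
260.5 187.5 33.5 [ 0.54263812 -0.19914644  0.112     ]
260.5 172.5 30.2 [ 0.53579597 -0.18858206  0.112     ]
262.5 182.5 39.1 [ 0.54169776 -0.19471666  0.112     ]
266.5 177.5 41.4 [ 0.54212062 -0.18945407  0.112     ]
255.5 182.5 37.0 [ 0.5369345  -0.19778479  0.112     ]
252.5 186.5 37.0 [ 0.53671274 -0.20195251  0.112     ]
248.5 163.5 41.4 [ 0.52374918 -0.1875489   0.112     ]
258.5 194.5 38.0 [ 0.54451937 -0.20506156  0.112     ]
```

Request:
{"api": "step_arm", "payload": {
  "steps": [0.1,1.2,1.7,10,0,0.1,0,0,20,0,0.1,0,0,12,0,0.1,0,0,3,0,0.1,0,0,2,0,0.1,0,0,0,0,0.1,0,0,0,0]
}}

```text
time_s: 16.52
tool_pos: [0.5421, -0.1991, 0.3159]
tool_rot: [180.0, 0.0, 122.8]
force: [-0.3, -0.3, -0.4]
grip_width: 0.0215
grasp_force: 20.0
```

Request:
{"api": "step_arm", "payload": {
  "steps": [0.1,-0.7,-1,0,0,0.1,0,0,1,0,0.1,0,0,1.5,0,0.1,0,0,1.5,0,0.1,0,0,0,0]
}}

```text
time_s: 17.15
tool_pos: [0.5415, -0.2001, 0.3113]
tool_rot: [-180.0, -0.0, 122.8]
force: [0.2, 0.2, -0.6]
grip_width: 0.0216
grasp_force: 20.0
```

Plug is inside the cup with no reaction.

Request:
{"api": "step_arm", "payload": {
  "steps": [0.1,0,0,2,0,0.1,0,0,2,0,0.1,0,0,1,0,0.1,0,0,0,0]
}}

```text
time_s: 17.65
tool_pos: [0.5415, -0.2001, 0.3064]
tool_rot: [-180.0, -0.0, 122.8]
force: [0.7, 0.4, -0.4]
grip_width: 0.0214
grasp_force: 20.0
```

Request:
{"api": "step_arm", "payload": {
  "steps": [0.1,0,0,0.7,0,0.1,0,0,0,0]
}}

```text
time_s: 17.9
tool_pos: [0.5415, -0.2002, 0.3057]
tool_rot: [180.0, -0.0, 122.8]
force: [0.3, -0.5, -1.2]
grip_width: 0.0212
grasp_force: 20.0
```

Request:
{"api": "step_arm", "payload": {
  "steps": [0.1,0,0,0.6,0,0.1,0,0,0,0]
}}

```text
time_s: 18.15
tool_pos: [0.5415, -0.2002, 0.3051]
tool_rot: [180.0, -0.0, 122.8]
force: [0.6, -0.3, -1.0]
grip_width: 0.0218
grasp_force: 20.0
```

Request:
{"api": "step_arm", "payload": {
  "steps": [0.1,0,0,0.6,0,0.1,0,0,0,0]
}}

```text
time_s: 18.4
tool_pos: [0.5415, -0.2002, 0.3046]
tool_rot: [180.0, 0.0, 122.8]
force: [0.1, -0.2, -0.7]
grip_width: 0.0215
grasp_force: 20.0
```

Release, back off, and check with the cameras.

Request:
{"api": "step_arm", "payload": {
  "steps": [0.2,0,0,0,0,0.5,0,0,0,0,0.5,0,0,0,0,0.5,0,0,0,0,0.5,0,0,-10,0,0.5,0,0,-30,0,0.5,0,0,-40,0,0.5,0,0,-20,0,0.5,0,0,0,0,0.5,0,0,0,0]
}}

```text
time_s: 19.65
tool_pos: [0.5412, -0.1998, 0.4032]
tool_rot: [-179.9, -0.1, 122.8]
force: [-0.6, -0.2, -0.2]
grip_width: 0.0437
grasp_force: 0.0
```

```bash
python3 - <<'E'
from h import *
c=cam("wrist");s=cam("scene");st()
X=[.5415,-.2005]
for n,k in(("w",c),("s",s)):
    print(n,[np.round(proj(k,X+[z]),1) for z in(.112,.118,.148)])
# dark disc centre (wrist): blob around expected
p=proj(c,X+[.118]).astype(int);r=55
g=cv2.cvtColor(c[0],cv2.COLOR_RGB2GRAY)[p[1]-r:p[1]+r,p[0]-r:p[0]+r]
h=cv2.HoughCircles(cv2.medianBlur(g,3),cv2.HOUGH_GRADIENT,1,5,param1=80,param2=12,minRadius=10,maxRadius=52)
f=337/(.5*0+abs((c[2]@np.array(X+[.118])+c[3])[2]));print("exp disc r",f*.032,"knob r",f*.011*1.15)
for u,v,rr in h[0][:6]:print(u+p[0]-r,v+p[1]-r,rr,np.round(onz(c,u+p[0]-r,v+p[1]-r,.118),4),np.round(onz(c,u+p[0]-r,v+p[1]-r,.148),4))
q=proj(s,X+[.12]).astype(int)
save("pics/k.png",np.hstack([c[0],cv2.resize(s[0][q[1]-36:q[1]+60,q[0]-64:q[0]+64],(512,384),interpolation=cv2.INTER_CUBIC)]),.78)
E
```

```text
t 19.75 p [ 0.5412 -0.1998  0.403 ] r [-1.7989e+02 -1.0000e-01  1.2281e+02] F [-0.67  0.59 -1.19] T [-0.06 -0.    0.  ] w 0.0437 gf 0.0 q7 59.4
w [array([257.4, 184.5]), array([257.4, 186.6]), array([257.4, 198.3])]
s [array([255.1, 182.7]), array([255.1, 180.5]), array([255.1, 169.4])]
exp disc r 38.597181265541195 knob r 15.25794821903425
257.5 166.5 50.2 [ 0.5323 -0.1861  0.118 ] [ 0.5284 -0.1801  0.148 ]
257.5 183.5 37.7 [ 0.5401 -0.1982  0.118 ] [ 0.5353 -0.1908  0.148 ]
251.5 166.5 44.6 [ 0.5282 -0.1888  0.118 ] [ 0.5248 -0.1824  0.148 ]
265.5 190.5 47.0 [ 0.549  -0.1997  0.118 ] [ 0.5432 -0.1921  0.148 ]
267.5 184.5 45.7 [ 0.5475 -0.1945  0.118 ] [ 0.5419 -0.1875  0.148 ]
255.5 178.5 43.6 [ 0.5364 -0.1955  0.118 ] [ 0.5321 -0.1884  0.148 ]
```

The ten views are used up, so I'll check by numbers: segment the dark disc and bright knob in both cameras.

```bash
python3 - <<'E'
from h import *
X=[.5415,-.2005]
th=np.linspace(0,6.283,72,endpoint=False)
circ=lambda k,z,r:np.array([proj(k,[X[0]+r*np.cos(a),X[1]+r*np.sin(a),z]) for a in th])
for n in("wrist","scene"):
    k=cam(n);g=cv2.cvtColor(k[0],cv2.COLOR_RGB2GRAY).astype(int)
    D=circ(k,.118,.032);Kt=circ(k,.148,.011)
    print(n,"exp disc bbox",np.round([*D.min(0),*D.max(0)],1),"knob bbox",np.round([*Kt.min(0),*Kt.max(0)],1))
    c0=D.mean(0).round().astype(int);kc=Kt.mean(0).round().astype(int)
    print("row thru disc centre",*g[c0[1],int(D[:,0].min())-6:int(D[:,0].max())+8:1 if n=="scene" else 2])
    print("col thru centre from",kc[1]-14 if n=="scene" else int(D[:,1].min())-10,":",*g[(kc[1]-14 if n=="scene" else int(D[:,1].min())-10):int(D[:,1].max())+10,kc[0]])
    print("row thru knob top from",int(Kt[:,0].min())-6,":",*g[kc[1],int(Kt[:,0].min())-6:int(Kt[:,0].max())+8])
E
```

```text
wrist exp disc bbox [219.  148.5 296.4 222.5] knob bbox [242.9 184.3 272.5 212.3]
row thru disc centre 163 172 171 152 31 35 35 34 35 36 36 34 35 34 35 70 84 87 90 97 105 111 115 115 110 103 95 87 86 85 80 33 34 33 33 33 32 32 32 33 33 27 167 166 166 151
col thru centre from 138 : 171 168 143 124 113 84 65 64 66 59 42 27 32 38 35 39 36 36 36 36 35 36 36 36 36 37 36 35 35 36 36 34 33 34 47 88 101 95 90 91 92 91 92 92 91 91 96 106 115 151 169 171 173 175 174 175 176 177 176 175 173 174 177 176 173 171 172 171 170 168 171 175 176 133 60 34 33 34 32 32 33 33 33 30 70 102 110 110 112 110 110 110 109 109
row thru knob top from 236 : 35 33 35 33 33 34 33 57 96 133 174 173 174 175 176 176 175 176 176 174 174 172 173 173 174 175 175 175 175 175 175 175 176 175 167 133 85 50 33 33 32 33 35 31
scene exp disc bbox [241.4 173.8 268.7 187.6] knob bbox [250.3 167.1 259.8 171.7]
row thru disc centre 180 181 178 177 179 177 157 77 51 52 48 51 46 53 49 72 98 103 104 107 111 108 107 105 98 77 51 44 50 51 46 50 47 49 49 48 50 49 53 113 158
col thru centre from 155 : 59 55 59 55 57 53 52 54 56 101 115 112 128 119 116 114 117 118 109 110 107 107 107 104 104 109 111 114 79 51 45 48 52 50 70 85 86 83 84 80 84 83
row thru knob top from 244 : 172 171 171 169 170 171 159 120 119 114 114 116 114 117 117 130 158 171 169 174 172 168 171
```

Wrist disc and knob edges match prediction within 1–2 px and are concentric, so the lid is centred, level and at the right height. The lid's free travel to TCP 0.3046 also confirms the cup is home.

```bash
python3 -c "
from cell import env
print(env.sign_off())"
```

```text
the job is handed in; nothing more can be done
None
```

The job is handed in: the cup went down over the key without resistance to its home height, and the lid measured level and centred on its rim. I made the final check from camera measurements and contact heights; signing off returned no verdict.

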